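# Reload the gift-label printer

### The arm

A 6-joint arm with a two-finger parallel gripper is mounted at the origin on the work surface. World frame = base frame: x ahead of the robot, y to its left, z up, the work surface at z = 0. Lengths are in m, angles in rad, forces in N, time in s.
With the tool pointing down it reaches from about 0.25 to 0.775 m from the base axis. Payload 4 kg.
Tool frame: the origin (TCP) lies on the centre line of the jaws, within the pads' length; the fingertips stand 17 mm ahead of it and the grasp point (between the pads) lies 2 mm behind it; z points along the fingers, y is the line along which they close (so a half turn about z gives the same grasp; the last joint's range is limited). The gripper opens to 94 mm and grips with 3 to 60 N. Pads are 16 mm wide; open, the fingers measure 119 mm over their backs; the gripper's body (75 mm by 177 mm) begins 78 mm behind the grasp point.
Start: joints at [1.122, 0.087, 1.371, -0, 1.684, -0.103], TCP at [0.186, 0.517, 0.223] pointing down, gripper open.
Joint ranges: [-3.1, 3.1], [-0.76, 2.03], [0.27, 2.55], [-1.08, 4.22], [0.17, 2.65], [-2.57, 2.57]. Speed limits (rad/s): [2.79, 2.79, 3.14, 3.14, 3.14, 3.14].

### API

Orientations are given as a unit quaternion [x, y, z, w].
In Python, from plant import ctrl gives the robot as it stands.
- The arm moves only by the tool apply_moves, never from a script. Its argument "commands" is a list of rows, each a list of 3 entries, a list of its own where there are three numbers: the shift along the tool's x, y, z in m, then the turn about the tool's z in rad, then the closure, from -1 (fully open) to 1 (shut), so that 0 is half open. In form: [[[dx, dy, dz], spin, gripper], ...]. A call has 1 to 20 rows; each row shifts and turns the commanded pose from where the row before left it, along the tool's axes as they then stand; what a row does not reach is not made up. A row lasts 1/8 s, in which the tool goes at most 62.5 mm and 10.7 degrees, less where a joint would pass 70% of its speed; a pose out of reach is approached as far as the arm can. A call with a gripper value outside its range is refused whole. The fingers move at their own pace and stop on an object; "newtons" is the grip in N (left out, the last holds). Time passes only in rows, so rows that do not move let the fingers close. It gives the time, the measured TCP pose, the force, the opening and the grip force at its end, in the units of the state.
- ctrl.state(): the state, without advancing time (a new reading comes with each control period).
- ctrl.grab_frame(name): name is "side" or "top"; returns a dict with "img" (480x640x3 uint8, red, green, blue), "fov_y" (degrees; the focal length in pixels is half the picture's height over the tangent of half this angle, whatever the lens; pixels are square), "cx", "cy" (the principal point, pixels), "camera_from_world" (4x4, takes a point from world to camera coordinates). Camera axes: x right, y up, looking along -z (the intrinsics and any distortion apply to the point x, -y, -z); pixel columns grow to the right and rows downward; lengths in m; the calibration is good to about 2 mm. A picture is of the moment at which its call begins. There is no depth.
- ctrl.sign_off(): hands the job in; it is judged then, once.
The state is a dict: "time_s": time; "joint_positions": joint angles; "joint_vel": joint speeds; "joint_torque": joint torques, N m; "tool_pos": TCP position; "ee_rot": TCP orientation; "ft_force": force on the tool from outside, world axes, zero at the start; "moment": the same for the moment, N m; "grip_width": opening from 0.0 (shut) to 1.0 (fully open); "grip_force": force on a finger pad.
Only numpy, scipy, OpenCV 4.12 (cv2) and the standard library are available. Lean on these libraries where they do the work, as an engineer would, in place of code of your own. Each camera call takes 0.05 s, during which the arm holds its last target. There are 200 camera calls.

### The job

The label printer's tray is out and empty: put the dark label cartridge with the stepped nose into it, nose towards the printer, down flat in its pocket. Then press the tray in by its front until the push-push catch takes it, ease off and make sure the tray stays in by itself; press gently, without forcing the tray or the cartridge. Leave the other things on the table where they are.

Things in the scene. Friction and masses are not known exactly. Their poses are not given: they have to be found in the camera images.
- printer: The label printer: a pale box 200 mm deep (x), 156 wide (y), 108 high, fixed to the table, its angle varies. Origin under its centre; +x points from its front to its back, front face 100 mm from the origin. The tray comes out of a mouth in the front, 104 mm wide, upper edge 58.5 mm above the table: a cartridge not right down in its pocket hits that edge and stops the tray.
- tray (a joint): How far out the tray is, m, along the printer's x: 0.080 at the start (fully out); held in it stays anywhere from -0.006 to 0.007, as the catch bracket is set. A spring pushes it out: 5 N when out, 6.6 N when in, and 1 N more per 40 mm/s of pushing. Let go before the catch takes and it comes fully out again; pressed again once held, it is freed. Over 18 N breaks it.
- tray_front (a point): Middle of the outer face of the tray's flat upright front panel (112 mm wide, 8 to 70 mm above the table), 45 mm above the table; press here along its +x (axes as the printer's). The catch takes only within the last 1 mm before a firm stop, felt as a steep rise of force, 4.5 mm beyond where the tray then stays. Held in, this face stands 12 to 25 mm before the printer's front.
- pocket (a point): Where a seated cartridge's origin lies: on the floor of the tray's pocket, 12 mm above the table, 50 mm behind the panel's outer face; moves with the tray, axes as the printer's. The pocket leaves the cartridge 1.25 mm of play all round and takes it only nose to +x; walls 10 mm high, then lips flaring at 45 degrees, their top 14 mm above the pocket floor. Never over 35 N.
- cartridge: The label cartridge: dark grey, 62 mm long (x), 46 wide (y), 42 high, 100 to 200 g: a square body 51 mm long and at its +x end a nose 11 mm long and only 26 mm wide; a white label roll shows in its top. It stands upright on the table. Origin under the centre of the 62 x 46 mm outline.
- tape_cassette: A bystander: a flat tape cassette, 58 x 32 x 22 mm, no nose; not the one wanted. Origin under its centre, x along its length.
- ribbon_spool: A bystander: a ribbon spool lying flat, 68 mm across, 30 mm high. Origin under its centre.
- stapler: A bystander: a black stapler, 125 x 34 x 45 mm. Origin under its centre.
- glue_stick: A bystander: an upright white glue stick, 26 mm across, 95 mm high. Origin under its centre.
- tag_block: A bystander: a block of brown gift tags, 85 x 55 x 22 mm. Origin under its centre.
- gift_box: A bystander: a brown gift box with a lid, 105 x 105 x 71 mm. Origin under its centre.
- tape_dispenser: A bystander: a heavy black desk tape dispenser, 150 x 55 x 83 mm. Origin under its centre.
Mind the look-alikes: they are no part of the job. Leave any orange look-alike of the cartridge alone.

How it is judged:
By the outcome, as a careful person would: the job done as asked, in the order asked, and still so for the second after the job is handed in, with the robot touching nothing.
It also fails if it takes over 67 s, if anything falls off the work surface, if the arm or the gripper's body presses on something with over 40 N, if the wrist force passes 120 N, or if a joint passes its speed limit or range.

## Working session

There is one attempt and no reset: what is moved stays moved. The work goes in short steps, Python scripts to look and compute and a tool call to move; the robot and the scene stay as the last step left them, time stands still between calls to the robot, and variables do not carry over. Pictures are saved under pics/ and viewed, at most 10 in all, crops included, and the job is handed in when it is done.

Besides the shell and the picture viewer there is one more tool, called after "Emit:" by a JSON object that holds its "method" and its "body". apply_moves: Moves the arm, as the interface text tells. Its arguments: {"type":"object","properties":{"commands":{"type":"array","items":{"type":"array"}},"newtons":{"type":"number"}},"required":["commands"]}

```bash
mkdir -p pics
cat > h.py <<'E'
import numpy as np, cv2
from plant import ctrl
def grab(n,f):
    d=ctrl.grab_frame(n); cv2.imwrite(f'pics/{f}.png',d['img'][:,:,::-1]); 
    np.savez(f'pics/{f}.npz',**{k:v for k,v in d.items()}); return d
def cam(f):
    d=np.load(f'pics/{f}.npz'); fl=240/np.tan(np.radians(float(d['fov_y']))/2)
    return d,fl,float(d['cx']),float(d['cy']),d['camera_from_world']
def ray(f,u,v,z):
    d,fl,cx,cy,T=cam(f); c=np.array([(u-cx)/fl,-(v-cy)/fl,-1]); R=T[:3,:3]; o=-R.T@T[:3,3]; r=R.T@c
    return o+r*(z-o[2])/r[2]
def proj(f,p):
    d,fl,cx,cy,T=cam(f); c=T[:3,:3]@np.array(p)+T[:3,3]
    return cx+fl*c[0]/-c[2], cy-fl*c[1]/-c[2]
E
python3 - <<'E'
from h import *
for n in('top','side'):
    d=grab(n,n+'0'); print({k:v for k,v in d.items() if k!='img'})
print(ctrl.state())
E
```

```text
{'fov_y': 50.3145692076518, 'cx': 327.11037747675323, 'cy': 238.32547146110292, 'camera_from_world': array([[ 0.02271983, -0.99953432,  0.02037057,  0.0277133 ],
       [ 0.98874508,  0.0254791 ,  0.14742448, -0.54794175],
       [-0.14787485,  0.01679184,  0.98886352, -1.04724844],
       [ 0.        ,  0.        ,  0.        ,  1.        ]])}
{'fov_y': 53.76741586015966, 'cx': 320.51282432734837, 'cy': 240.65253357080022, 'camera_from_world': array([[ 0.9730146 , -0.23015669,  0.01644671, -0.51368147],
       [ 0.12813591,  0.59823431,  0.79101005, -0.1618465 ],
       [-0.19189524, -0.76755691,  0.61158205, -0.88827129],
       [ 0.        ,  0.        ,  0.        ,  1.        ]])}
{'time_s': 0.1, 'joint_positions': array([ 1.12188527e+00,  8.78791431e-02,  1.37206170e+00, -2.30676290e-05,
        1.68360968e+00, -1.03080138e-01]), 'joint_vel': array([ 2.76860345e-04, -8.61412688e-04, -3.40216031e-03,  3.44374592e-04,
       -1.45307727e-03,  2.49215643e-05]), 'joint_torque': array([ 2.01753741e-03, -3.41254735e+01, -3.03301084e+01,  7.18530058e-02,
        3.04968178e-02, -8.51395498e-05]), 'tool_pos': array([0.18624223, 0.5170268 , 0.22144327]), 'ee_rot': array([ 1.72056245e-01,  9.85086641e-01, -9.45011491e-04, -2.55737117e-04]), 'ft_force': array([-0.1348058 ,  0.46031627, -0.04245207]), 'moment': array([-0.01013512,  0.01721075, -0.02890104]), 'grip_force': 0.0, 'grip_width': 1.0003634245927988}
```

View pics/top0.png

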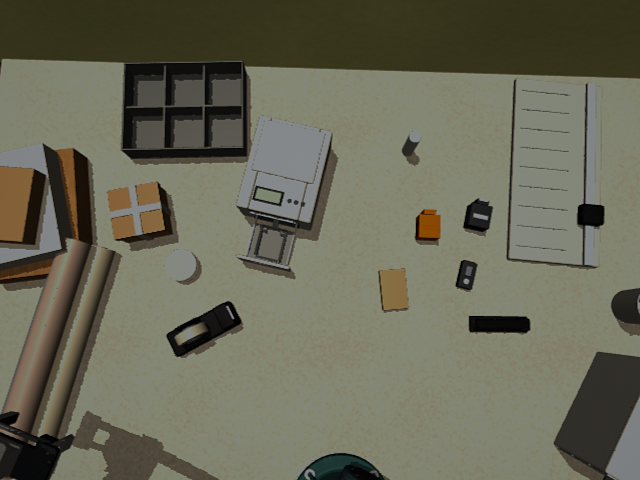

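View pics/side0.png

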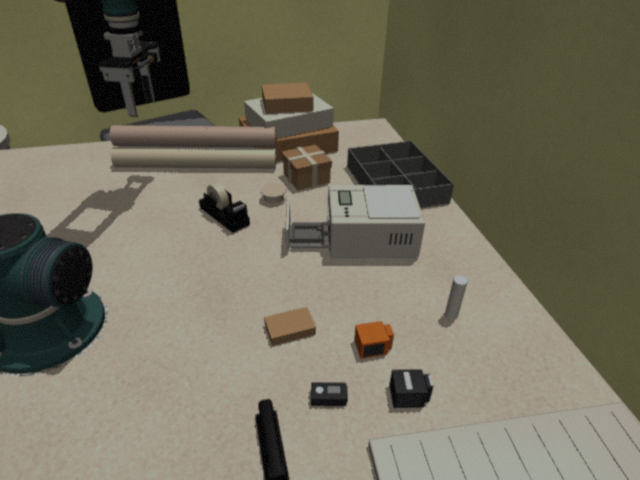

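The top view shows the dark cartridge at about (478,216), nose up, with the orange look-alike at (428,225). The printer is at about (285,170) and its tray at (270,243). I'll enlarge these parts.

Run:
```python
from h import *
def crop(f,x,y,w,h,s): 
    im=cv2.imread(f'pics/{f}.png')[y:y+h,x:x+w]; im=cv2.convertScaleAbs(im,alpha=1.5,beta=20)
    im=cv2.resize(im,None,fx=s,fy=s,interpolation=cv2.INTER_CUBIC)
    for i in range(0,w,10): cv2.putText(im,str(x+i),(i*s,8),0,.28,(0,0,255),1); cv2.line(im,(i*s,10),(i*s,14),(0,0,255),1)
    for i in range(0,h,10): cv2.putText(im,str(y+i),(0,i*s+4),0,.28,(0,0,255),1); cv2.line(im,(20,i*s),(24,i*s),(0,0,255),1)
    return im
a=crop('top0',455,190,50,50,8); b=crop('top0',230,200,100,75,8)
c=crop('side0',380,360,60,50,6)
cv2.imwrite('pics/c1.png',np.hstack([cv2.copyMakeBorder(a,0,200,0,0,0)[:600,:400],cv2.copyMakeBorder(crop('side0',380,360,50,50,8),0,200,0,0,0)]))
cv2.imwrite('pics/c2.png',b)
```

```text
(no output)
```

View pics/c1.png

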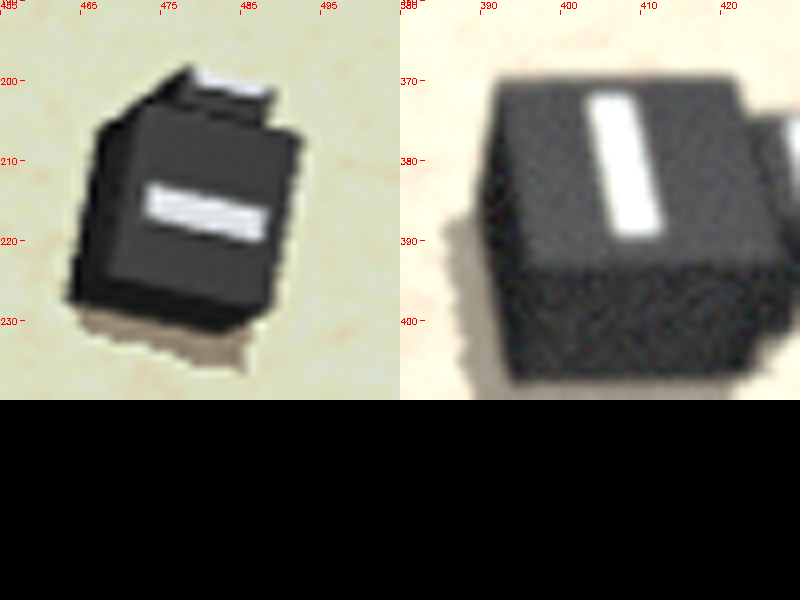

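View pics/c2.png

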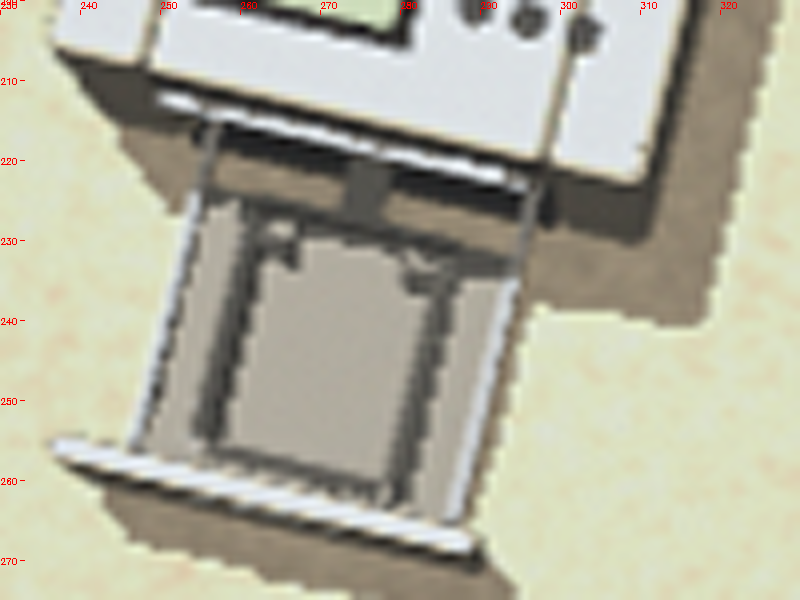

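The crops show the cartridge's top corners at about (468.8,224.4), (488.5,228.5), (492.8,207.1) and (473.1,203.1). The panel's top outer edge runs from (237.3,257.5) to (288.8,269.1), and the printer's top front edge from (236.5,206.3) to (310,223).

Run:
```python
from h import *
from scipy.optimize import least_squares
def P(x0,y0,X,Y): return (x0+X/8-.44,y0+Y/8-.44)
def fit(obs,g):
    def r(q):
        c,s=np.cos(q[2]),np.sin(q[2]); o=[]
        for f,p,l in obs:
            w=[q[0]+c*l[0]-s*l[1],q[1]+s*l[0]+c*l[1],l[2]]; o+=list(np.array(proj(f,w))-p)
        return o
    s=least_squares(r,g); print(s.x.round(4),np.degrees(s.x[2]).round(2),np.round(s.fun,1)); return s.x
top=[((-.031,.023),(110,275)),((-.031,-.023),(268,308)),((.020,-.023),(302,137)),((.020,.023),(145,105))]
o=[('top0',P(455,190,*p),(*l,.042)) for l,p in top]
sid=[((-.031,.023),(500,78)),((-.031,-.023),(522,265)),((.020,-.023),(785,265)),((.020,.023),(738,78))]
o2=[('side0',(380+(p[0]-400)/8-.44,360+p[1]/8-.44),(*l,.042)) for l,p in sid]
fit(o,[.6,-.25,0]);fit(o2,[.6,-.25,0]);fit(o+o2,[.6,-.25,0])
pr=[('top0',P(230,200,52,50),(-.1,.078,.108)),('top0',P(230,200,640,185),(-.1,-.078,.108)),('top0',(261,117),(.1,.078,.108)),('top0',(332,130),(.1,-.078,.108))]
fit(pr,[.6,.1,0])
# tray front, origin at panel outer face
for sh in (0,): pf=[('top0',P(230,200,58,460),(0,.056,.07)),('top0',P(230,200,472,553),(0,-.056,.07))]
a=fit(pf,[.5,.1,0])
# pocket from inner lip corners, at floor+4..14
for pt in [(215,440),(385,492),(262,235),(445,275)]: print(ray('top0',*P(230,200,*pt),.016).round(4))
d=fit(pf+pr[:2] ,[.5,.1,0])
```

```text
[ 0.6109 -0.2888 -0.2016] -11.55 [-0.6  0.3  0.7  1.   0.6 -0.3 -0.7 -1.1]
[ 0.6098 -0.2899 -0.2243] -12.85 [-0.7 -0.6  0.2  0.4 -0.1  0.5  0.6 -0.5]
[ 0.6103 -0.2894 -0.2158] -12.36 [-0.4  0.4  0.7  1.4  1.   0.1 -0.2 -0.9 -0.7 -0.8  0.6  0.2  0.2  0.1
  0.6 -0.9]
[ 0.6789  0.1314 -0.2018] -11.56 [-0.9  0.8  1.4  1.2 -1.6 -2.9  1.1  0.7]
[ 0.4884  0.1724 -0.1972] -11.3 [-0.7 -0.2  0.7  0.2]
[0.5114 0.1924 0.016 ]
[0.4984 0.1461 0.016 ]
[0.5678 0.1821 0.016 ]
[0.5581 0.132  0.016 ]
[ 0.59    0.1541 -0.1469] -8.42 [ 10.2 -47.2  11.5 -49.7 -12.3  47.1  -8.1  43.7]
```

Emit:
{"method": "apply_moves", "body": {"commands": [[[-0.035,-0.032,0],0,-1],[[-0.035,-0.032,0],0,-1],[[-0.035,-0.032,0],0,-1],[[-0.035,-0.032,0],0,-1],[[-0.035,-0.032,0],0,-1],[[-0.035,-0.032,0],0,-1],[[-0.035,-0.032,0],0,-1],[[-0.035,-0.032,0],0,-1],[[-0.035,-0.032,0],0,-1],[[-0.035,-0.032,0],0,-1],[[-0.035,-0.032,0],0,-1],[[-0.035,-0.032,0],0,-1],[[-0.035,-0.032,0],0,-1],[[-0.035,-0.032,0],0,-1],[[-0.035,-0.032,0],0,-1],[[-0.035,-0.032,0],0,-1],[[-0.035,-0.032,0],0,-1],[[-0.035,-0.032,0],0,-1],[[-0.035,-0.032,0],0,-1],[[0,0,0],-0.133,-1]], "newtons": 15}}

```text
time_s: 2.6
tool_pos: [0.6061, -0.283, 0.2191]
ee_rot: [0.106, 0.994, 0.001, -0.002]
ft_force: [-0.9, 0.2, -0.5]
grip_width: 1.001
grip_force: 0.0
```

```bash
cat >> h.py <<'E'
from scipy.spatial.transform import Rotation as Ro
def to(x,y,z,yaw=None):
    s=ctrl.state(); R=Ro.from_quat(s['ee_rot']).as_matrix(); d=np.array([x,y,z])-s['tool_pos']
    print('t',round(s['time_s'],2),'pos',s['tool_pos'].round(4),'toolx yaw',np.degrees(np.arctan2(R[1,0],R[0,0])).round(2),'tilt',R[2].round(4),'shift',(R.T@d).round(4),'F',s['ft_force'].round(2),'w',s['grip_width'],'g',s['grip_force'])
    if yaw is not None: print('spin',-((yaw+np.pi-np.arctan2(R[1,0],R[0,0])+np.pi)%(2*np.pi)-np.pi))
E
python3 -c "
from h import *
to(.6105,-.289,.04,-.213)"
```

```text
t 2.6 pos [ 0.6061 -0.283   0.2191] toolx yaw 167.82 tilt [ 4.e-03  7.e-04 -1.e+00] shift [-0.0063 -0.0051  0.1791] F [-0.89  0.2  -0.45] w 1.0013945268325926 g 0.0
spin 0.00047497669681106913
```

Emit:
{"method": "apply_moves", "body": {"commands": [[[-0.006,-0.005,0.03],0,-1],[[0,0,0.04],0,-1],[[0,0,0.04],0,-1],[[0,0,0.04],0,-1],[[0,0,0.02],0,-1],[[0,0,0.009],0,-1],[[0,0,0],0,-1],[[0,0,0],0,0.3],[[0,0,0],0,0.3],[[0,0,0],0,0.3],[[0,0,0],0,0.3],[[0,0,0],0,0.3],[[0,0,0],0,0.3],[[0,0,0],0,0.3]], "newtons": 15}}

```text
time_s: 4.35
tool_pos: [0.6107, -0.2865, 0.0436]
ee_rot: [0.106, 0.994, -0.0, 0.0]
ft_force: [-0.9, -1.3, 1.3]
grip_width: 0.487
grip_force: 15.0
```

```bash
python3 -c "
from h import *
to(.6105,-.289,.04,-.213)"
```

```text
t 4.35 pos [ 0.6107 -0.2865  0.0436] toolx yaw 167.8 tilt [-1.e-04 -6.e-04 -1.e+00] shift [-0.0003 -0.0025  0.0036] F [-0.86 -1.3   1.3 ] w 0.48719786254188097 g 14.99966874718666
spin 1.1400060514255017e-05
```

Emit:
{"method": "apply_moves", "body": {"commands": [[[0,0,-0.01],0,0.3],[[0,0,-0.03],0,0.3],[[0,0,-0.04],0,0.3],[[0,0,-0.04],0,0.3],[[0,0,-0.04],0,0.3],[[0.007,0.0173,0],0,0.3],[[0.014,0.035,0],0,0.3],[[0.014,0.035,0],0,0.3],[[0.014,0.035,0],0,0.3],[[0.014,0.035,0],0,0.3],[[0.014,0.035,0],0,0.3],[[0.014,0.035,0],0,0.3],[[0.014,0.035,0],0,0.3],[[0.014,0.035,0],0,0.3],[[0.014,0.035,0],0,0.3],[[0.014,0.035,0],0,0.3],[[0.014,0.035,0],0,0.3],[[0.006,0.018,0],0,0.3],[[0,0,0],-0.012,0.3],[[0,0,0],0,0.3]], "newtons": 20}}

```text
time_s: 6.85
tool_pos: [0.5362, 0.1591, 0.2028]
ee_rot: [0.101, 0.995, -0.0, -0.0]
ft_force: [0.2, -0.8, -1.9]
grip_width: 0.488
grip_force: 20.0
```

```bash
python3 -c "
from h import *
to(.537,.1625,.09,-.2)"
```

```text
t 6.85 pos [0.5362 0.1591 0.2028] toolx yaw 168.46 tilt [ 7.e-04 -1.e-03 -1.e+00] shift [-0.0002  0.0036  0.1128] F [ 0.23 -0.85 -1.9 ] w 0.4882757312700723 g 19.998925030231476
spin -0.0014293141517534025
```

Emit:
{"method": "apply_moves", "body": {"commands": [[[0,0.0035,0.02],0,0.3],[[0,0,0.03],0,0.3],[[0,0,0.03],0,0.3],[[0,0,0.02],0,0.3],[[0,0,0],0,0.3],[[0,0,0],0,0.3]]}}

```text
time_s: 7.6
tool_pos: [0.5379, 0.1627, 0.1046]
ee_rot: [0.101, 0.995, 0.0, 0.001]
ft_force: [0.4, -0.2, -0.8]
grip_width: 0.487
grip_force: 20.0
```

```bash
cat >> h.py <<'E'
def crop(f,x,y,w,h,s): 
    im=cv2.imread(f'pics/{f}.png')[y:y+h,x:x+w]; im=cv2.convertScaleAbs(im,alpha=1.5,beta=20)
    im=cv2.resize(im,None,fx=s,fy=s,interpolation=cv2.INTER_CUBIC)
    for i in range(0,w,10): cv2.putText(im,str(x+i),(i*s,8),0,.28,(0,0,255),1); cv2.line(im,(i*s,10),(i*s,14),(0,0,255),1)
    for i in range(0,h,10): cv2.putText(im,str(y+i),(0,i*s+4),0,.28,(0,0,255),1); cv2.line(im,(20,i*s),(24,i*s),(0,0,255),1)
    return im
E
python3 -c "
from h import *
to(.537,.1625,.055,-.2)
grab('side','side1');grab('top','top1')
print(proj('side1',(.537,.1625,.06)),proj('top1',(.537,.1625,.06)))
cv2.imwrite('pics/c3.png',np.vstack([crop('side1',265,170,130,100,6)]))
"
```

```text
t 7.6 pos [0.5379 0.1627 0.1046] toolx yaw 168.42 tilt [-1.6e-03  6.0e-04 -1.0e+00] shift [ 0.0009 -0.0004  0.0496] F [ 0.4  -0.2  -0.85] w 0.48735564587669894 g 19.99906450510025
spin -0.0021027666764101838
(np.float64(308.41358922639495), np.float64(218.0051239513114)) (np.float64(268.8910997385073), np.float64(240.2454159823719))
```

View pics/c3.png

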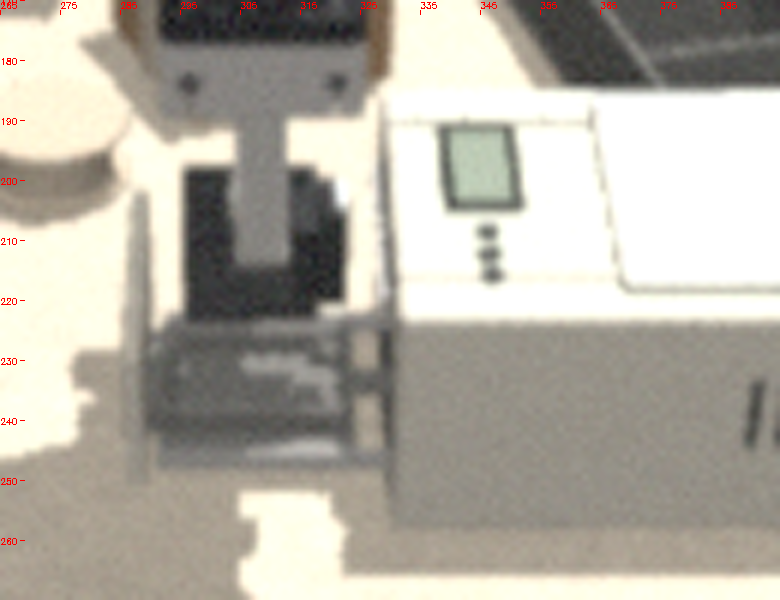

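Side view: the cartridge hangs upright over the tray, its rear bottom edge at about (295.7,223), nose end at about (322.5,220), finger centred at about 308.7. I'll overlay the models on both views as a check.

```bash
cat > ov.py <<'E'
from h import *
def wire(im,f,x0,y0,s,pose,rects,col):
    c,sn=np.cos(pose[2]),np.sin(pose[2])
    for pts in rects:
        q=[proj(f,(pose[0]+c*a-sn*b,pose[1]+sn*a+c*b,z)) for a,b,z in pts]
        q=np.array([((u-x0+.5)*s,(v-y0+.5)*s) for u,v in q])
        cv2.polylines(im,[np.round(q*8).astype(np.int32)],True,col,1,cv2.LINE_AA,3)
def R(a0,a1,b0,b1,z): return [(a0,b0,z),(a1,b0,z),(a1,b1,z),(a0,b1,z)]
panel=[[(0,-.056,.008),(0,.056,.008),(0,.056,.07),(0,-.056,.07)]]
pocket=[R(.05-.03225,.05+.02125,-.02425,.02425,.012),R(.05-.03625,.05+.03625,-.02825,.02825,.026)]
def cart(zb): return [R(-.031,.02,-.023,.023,zb),R(-.031,.02,-.023,.023,zb+.042),R(.02,.031,-.013,.013,zb)]
E
python3 - <<'E'
from ov import *
P=(.4884,.1724,-.199)
a=crop('top0',230,200,65,75,6); wire(a,'top0',230,200,6,P,panel,(0,0,255)); wire(a,'top0',230,200,6,P,pocket,(255,0,0))
b=crop('side1',280,175,65,75,6); wire(b,'side1',280,175,6,P,panel,(0,0,255)); wire(b,'side1',280,175,6,(.5379,.1627,-.2015),cart(.061),(0,200,0))
cv2.imwrite('pics/c4.png',np.hstack([a,b]))
E
```

```text
(no output)
```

View pics/c4.png

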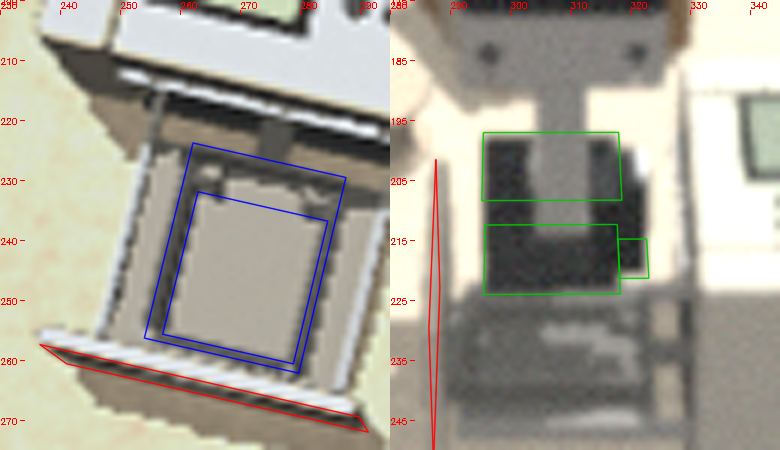

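The overlay matches the tray, pocket and held cartridge to within about 1 mm, so I'll lower it.

Emit:
{"method": "apply_moves", "body": {"commands": [[[0.0005,0,0.01],-0.002,0.3],[[0,0,0.012],0,0.3],[[0,0,0.008],0,0.3],[[0,0,0.004],0,0.3],[[0,0,0.002],0,0.3],[[0,0,0],0,0.3]]}}

```text
time_s: 8.45
tool_pos: [0.5367, 0.1636, 0.0675]
ee_rot: [0.099, 0.995, 0.0, 0.0]
ft_force: [0.3, 0.6, -2.3]
grip_width: 0.484
grip_force: 20.0
```

```bash
python3 -c "
from h import *
to(.5374,.1625,.0556,-.2)"
```

```text
t 8.45 pos [0.5367 0.1636 0.0675] toolx yaw 168.61 tilt [-2.e-04  1.e-04 -1.e+00] shift [-0.0009 -0.0009  0.0119] F [ 0.3   0.63 -2.3 ] w 0.4837758679271063 g 19.999077022075653
spin 0.0012166106593571868
```

Emit:
{"method": "apply_moves", "body": {"commands": [[[-0.0007,-0.0007,0.002],0,0.3],[[0,0,0.002],0,0.3],[[0,0,0.0015],0,0.3],[[0,0,0],0,0.3]]}}

```text
time_s: 8.95
tool_pos: [0.537, 0.1626, 0.0618]
ee_rot: [0.099, 0.995, -0.0, -0.0]
ft_force: [-0.2, -0.5, -0.9]
grip_width: 0.489
grip_force: 20.0
```

```bash
python3 -c "
from h import *
to(.5374,.1625,.0556,-.2)"
```

```text
t 8.95 pos [0.537  0.1626 0.0618] toolx yaw 168.61 tilt [ 4.e-04 -1.e-04 -1.e+00] shift [-0.0005 -0.0001  0.0062] F [-0.2  -0.51 -0.95] w 0.489206356033177 g 19.9989715218544
spin 0.0011617142344060305
```

Emit:
{"method": "apply_moves", "body": {"commands": [[[0,0,0.002],0,0.3],[[0,0,0.002],0,0.3],[[0,0,0.001],0,0.3],[[0,0,0.001],0,0.3],[[0,0,0],0,0.3]]}}

```text
time_s: 9.57
tool_pos: [0.5371, 0.1627, 0.0559]
ee_rot: [0.099, 0.995, 0.0, -0.0]
ft_force: [1.0, 0.1, -1.4]
grip_width: 0.486
grip_force: 20.0
```

```bash
python3 -c "
from h import *
to(.5374,.1625,.0556,-.2)"
```

```text
t 9.57 pos [0.5371 0.1627 0.0559] toolx yaw 168.61 tilt [ 1.e-04  0.e+00 -1.e+00] shift [-0.0004 -0.0001  0.0003] F [ 1.03  0.07 -1.37] w 0.4864214681594385 g 19.999077916145325
spin 0.0012233211828838186
```

Emit:
{"method": "apply_moves", "body": {"commands": [[[0,0,0.0007],0,0.3],[[0,0,0.0007],0,0.3],[[0,0,0],0,0.3]]}}

```text
time_s: 9.95
tool_pos: [0.5371, 0.1627, 0.0555]
ee_rot: [0.099, 0.995, 0.0, 0.0]
ft_force: [-2.6, -1.2, 5.0]
grip_width: 0.488
grip_force: 20.0
```

Emit:
{"method": "apply_moves", "body": {"commands": [[[0,0,0],0,-0.12],[[0,0,0],0,-0.12],[[0,0,0],0,-0.12],[[0,0,-0.01],0,-0.12],[[0,0,-0.03],0,-0.12],[[0,0,-0.05],0,-0.12],[[0,0,-0.05],0,-0.12],[[0,0,0],0,-0.12]]}}

```text
time_s: 10.95
tool_pos: [0.54, 0.1633, 0.2014]
ee_rot: [0.099, 0.995, 0.002, 0.006]
ft_force: [1.1, -0.5, -0.2]
grip_width: 0.561
grip_force: 0.0
```

Run:
```python
from ov import *
to(.40,.19,.045,-.2)
s=grab('side','side2'); 
b=crop('side2',275,165,65,75,6); wire(b,'side2',275,165,6,(.5374,.1625,-.199),cart(.012),(0,200,0))
a=crop('side2',275,165,65,75,6)
cv2.imwrite('pics/c5.png',np.hstack([a,b]))
```

```text
t 10.95 pos [0.54   0.1633 0.2014] toolx yaw 168.61 tilt [-0.0114  0.0048 -0.9999] shift [ 0.1442 -0.0022  0.1548] F [ 1.07 -0.46 -0.19] w 0.5608721435004073 g 0.0
spin 0.0012353338429202942
```

View pics/c5.png

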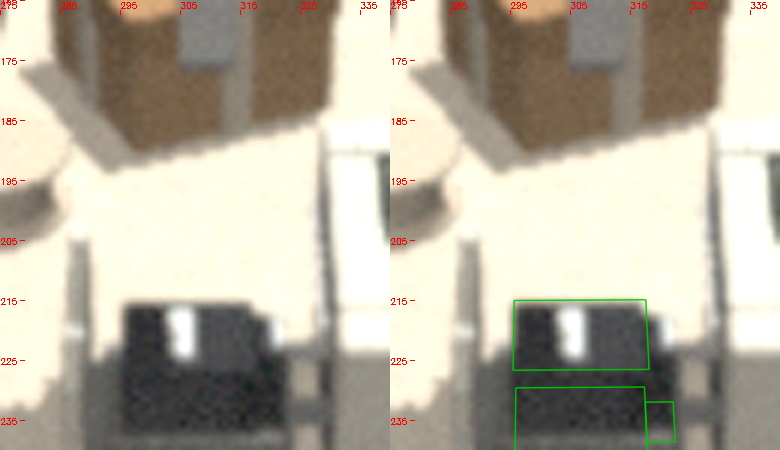

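The cartridge sits level and fully down; the overlay matches (top edge at row 215). Next I go in front of the panel with the fingers shut.

Emit:
{"method": "apply_moves", "body": {"commands": [[[0.03,0,0],0,1],[[0.03,0,0],0,1],[[0.032,-0.001,0],0,1],[[0,0,0],0,1],[[0,0,0.04],0,1],[[0,0,0.04],0,1],[[0,0,0.04],0,1],[[0,0,0.03],0,1],[[0,0,0],0,1],[[0,0,0],0,1]]}}

```text
time_s: 12.25
tool_pos: [0.4477, 0.1799, 0.0453]
ee_rot: [0.099, 0.995, 0.0, 0.001]
ft_force: [0.5, -0.4, 0.2]
grip_width: 0.008
grip_force: 0.0
```

Run:
```python
from ov import *
to(.449,.180,.048,-.2); print(np.linalg.norm(ctrl.state()['ft_force'][:2]))
```

```text
t 12.25 pos [0.4477 0.1799 0.0453] toolx yaw 168.59 tilt [-1.e-03  5.e-04 -1.e+00] shift [-0.0012  0.0004 -0.0027] F [ 0.49 -0.41  0.2 ] w 0.007897002531017492 g 0.0
spin 0.0008509597866193097
0.6355242165744555
```

Emit:
{"method": "apply_moves", "body": {"commands": [[[-0.015,0,0],0,1],[[-0.008,0,0],0,1],[[-0.002,0,0],0,1],[[-0.002,0,0],0,1],[[-0.002,0,0],0,1],[[-0.002,0,0],0,1],[[-0.002,0,0],0,1],[[-0.002,0,0],0,1]]}}

```text
time_s: 13.25
tool_pos: [0.4794, 0.1733, 0.0445]
ee_rot: [0.099, 0.995, 0.0, -0.002]
ft_force: [-5.7, 0.9, 4.6]
grip_width: 0.004
grip_force: 3.0
```

```bash
cat > pr.py <<'E'
from h import *
s=ctrl.state(); u=np.array([.9803,-.1977]); d=s['tool_pos'][:2]-[.4884,.1724]
print('t',s['time_s'],'along',(d@u).round(4),'lat',(d@[.1977,.9803]).round(4),'Fpush',-(s['ft_force'][:2]@u).round(2),'F',s['ft_force'].round(2))
E
python3 pr.py
```

```text
t 13.25 along -0.009 lat -0.0009 Fpush 5.75 F [-5.69  0.87  4.59]
```

Emit:
{"method": "apply_moves", "body": {"commands": [[[-0.003,0,0],0,1],[[-0.004,0,0],0,1],[[-0.004,0,0],0,1],[[-0.004,0,0],0,1],[[-0.004,0,0],0,1]]}}

```text
time_s: 13.88
tool_pos: [0.4976, 0.1695, 0.0446]
ee_rot: [0.099, 0.995, -0.0, -0.002]
ft_force: [-7.1, 1.2, 4.6]
grip_width: 0.004
grip_force: 3.4
```

```bash
python3 pr.py
```

```text
t 13.875 along 0.0096 lat -0.0011 Fpush 7.25 F [-7.15  1.23  4.57]
```

Emit:
{"method": "apply_moves", "body": {"commands": [[[-0.004,0,0],0,1],[[-0.004,0,0],0,1],[[-0.004,0,0],0,1],[[-0.004,0,0],0,1],[[-0.004,0,0],0,1],[[-0.004,0,0],0,1],[[-0.004,0,0],0,1],[[-0.004,0,0],0,1],[[-0.004,0,0],0,1],[[-0.004,0,0],0,1],[[-0.004,0,0],0,1],[[-0.003,0,0],0,1],[[-0.002,0,0],0,1]]}}

```text
time_s: 15.5
tool_pos: [0.5454, 0.1593, 0.0446]
ee_rot: [0.099, 0.995, -0.001, -0.003]
ft_force: [-7.0, -0.5, 5.3]
grip_width: 0.003
grip_force: 3.6
```

```bash
python3 pr.py
```

```text
t 15.5 along 0.0584 lat -0.0015 Fpush 6.75 F [-6.99 -0.49  5.33]
```

Emit:
{"method": "apply_moves", "body": {"commands": [[[-0.002,0,0],0,1],[[-0.002,0,0],0,1],[[-0.002,0,0],0,1],[[-0.001,0,0],0,1]]}}

```text
time_s: 16.0
tool_pos: [0.5522, 0.1579, 0.0446]
ee_rot: [0.099, 0.995, -0.001, -0.003]
ft_force: [-7.4, -0.3, 5.2]
grip_width: 0.005
grip_force: 3.6
```

```bash
python3 pr.py
```

```text
t 16.0 along 0.0654 lat -0.0016 Fpush 7.23 F [-7.44 -0.34  5.18]
```

Emit:
{"method": "apply_moves", "body": {"commands": [[[-0.001,0,0],0,1],[[-0.001,0,0],0,1],[[0,0,0],0,1]]}}

```text
time_s: 16.38
tool_pos: [0.5542, 0.1575, 0.0446]
ee_rot: [0.099, 0.995, -0.001, -0.003]
ft_force: [-7.2, -1.4, 6.0]
grip_width: 0.004
grip_force: 3.4
```

```bash
python3 pr.py
```

```text
t 16.375 along 0.0674 lat -0.0016 Fpush 6.77 F [-7.19 -1.43  6.03]
```

Emit:
{"method": "apply_moves", "body": {"commands": [[[-0.001,0,0],0,1],[[-0.001,0,0],0,1]]}}

```text
time_s: 16.62
tool_pos: [0.5559, 0.1571, 0.0446]
ee_rot: [0.099, 0.995, -0.001, -0.003]
ft_force: [-7.6, -1.8, 5.5]
grip_width: 0.004
grip_force: 3.8
```

Emit:
{"method": "apply_moves", "body": {"commands": [[[-0.0008,0,0],0,1],[[-0.0008,0,0],0,1]]}}

```text
time_s: 16.88
tool_pos: [0.5575, 0.1568, 0.0446]
ee_rot: [0.099, 0.995, -0.001, -0.003]
ft_force: [-7.5, -1.5, 5.5]
grip_width: 0.003
grip_force: 3.7
```

```bash
python3 pr.py
```

```text
t 16.875 along 0.0708 lat -0.0016 Fpush 7.02 F [-7.46 -1.5   5.51]
```

Emit:
{"method": "apply_moves", "body": {"commands": [[[-0.0008,0,0],0,1],[[-0.0008,0,0],0,1]]}}

```text
time_s: 17.12
tool_pos: [0.559, 0.1565, 0.0446]
ee_rot: [0.099, 0.995, -0.001, -0.003]
ft_force: [-8.1, -1.2, 4.6]
grip_width: 0.003
grip_force: 3.8
```

Emit:
{"method": "apply_moves", "body": {"commands": [[[-0.0008,0,0],0,1],[[-0.0008,0,0],0,1]]}}

```text
time_s: 17.38
tool_pos: [0.5606, 0.1561, 0.0446]
ee_rot: [0.099, 0.995, -0.001, -0.003]
ft_force: [-8.2, -1.1, 5.6]
grip_width: 0.003
grip_force: 3.7
```

```bash
python3 pr.py
```

```text
t 17.375 along 0.074 lat -0.0017 Fpush 7.82 F [-8.2  -1.06  5.57]
```

Emit:
{"method": "apply_moves", "body": {"commands": [[[-0.0007,0,0],0,1],[[-0.0007,0,0],0,1]]}}

```text
time_s: 17.62
tool_pos: [0.562, 0.1558, 0.0446]
ee_rot: [0.099, 0.995, -0.001, -0.003]
ft_force: [-6.8, -1.3, 4.7]
grip_width: 0.005
grip_force: 3.7
```

Emit:
{"method": "apply_moves", "body": {"commands": [[[-0.0006,0,0],0,1],[[-0.0006,0,0],0,1]]}}

```text
time_s: 17.88
tool_pos: [0.5632, 0.1556, 0.0446]
ee_rot: [0.099, 0.995, -0.001, -0.003]
ft_force: [-8.4, -1.7, 5.1]
grip_width: 0.003
grip_force: 3.7
```

```bash
python3 pr.py
```

```text
t 17.875 along 0.0766 lat -0.0017 Fpush 7.86 F [-8.35 -1.69  5.1 ]
```

Emit:
{"method": "apply_moves", "body": {"commands": [[[-0.0006,0,0],0,1],[[-0.0006,0,0],0,1]]}}

```text
time_s: 18.12
tool_pos: [0.5642, 0.1554, 0.0446]
ee_rot: [0.099, 0.995, -0.001, -0.003]
ft_force: [-8.6, -0.5, 6.2]
grip_width: 0.006
grip_force: 3.9
```

```bash
python3 pr.py
```

```text
t 18.125 along 0.0777 lat -0.0017 Fpush 8.29 F [-8.55 -0.47  6.21]
```

Emit:
{"method": "apply_moves", "body": {"commands": [[[-0.0006,0,0],0,1],[[-0.0006,0,0],0,1]]}}

```text
time_s: 18.38
tool_pos: [0.5654, 0.1551, 0.0446]
ee_rot: [0.099, 0.995, -0.001, -0.003]
ft_force: [-8.2, -0.8, 6.3]
grip_width: 0.005
grip_force: 3.9
```

```bash
python3 pr.py
```

```text
t 18.375 along 0.0789 lat -0.0017 Fpush 7.89 F [-8.22 -0.85  6.26]
```

Emit:
{"method": "apply_moves", "body": {"commands": [[[-0.0005,0,0],0,1],[[-0.0005,0,0],0,1]]}}

```text
time_s: 18.62
tool_pos: [0.5663, 0.1549, 0.0445]
ee_rot: [0.099, 0.995, -0.001, -0.003]
ft_force: [-7.8, -0.7, 5.9]
grip_width: 0.007
grip_force: 4.1
```

```bash
python3 pr.py
```

```text
t 18.625 along 0.0798 lat -0.0017 Fpush 7.52 F [-7.82 -0.74  5.92]
```

Emit:
{"method": "apply_moves", "body": {"commands": [[[-0.0005,0,0],0,1],[[-0.0005,0,0],0,1]]}}

```text
time_s: 18.88
tool_pos: [0.5665, 0.1549, 0.0446]
ee_rot: [0.099, 0.995, -0.001, -0.004]
ft_force: [-11.1, -0.9, 7.6]
grip_width: 0.007
grip_force: 5.3
```

```bash
python3 pr.py
```

```text
t 18.875 along 0.0801 lat -0.0017 Fpush 10.66 F [-11.05  -0.91   7.57]
```

Force rises steeply at the stop. One small nudge, then ease off.

Emit:
{"method": "apply_moves", "body": {"commands": [[[-0.0003,0,0],0,1],[[0,0,0],0,1]]}}

```text
time_s: 19.12
tool_pos: [0.5665, 0.1549, 0.0446]
ee_rot: [0.099, 0.995, -0.001, -0.004]
ft_force: [-11.3, -0.4, 7.0]
grip_width: 0.004
grip_force: 5.4
```

Emit:
{"method": "apply_moves", "body": {"commands": [[[0.001,0,0],0,1],[[0.0015,0,0],0,1],[[0.0015,0,0],0,1],[[0.0015,0,0],0,1],[[0.0015,0,0],0,1],[[0.0015,0,0],0,1],[[0.0015,0,0],0,1],[[0,0,0],0,1]]}}

```text
time_s: 20.12
tool_pos: [0.5609, 0.1571, 0.0447]
ee_rot: [0.099, 0.995, 0.0, 0.0]
ft_force: [-0.3, 0.8, -0.3]
grip_width: 0.007
grip_force: 0.0
```

```bash
python3 pr.py
```

```text
t 20.125 along 0.0741 lat -0.0007 Fpush 0.42 F [-0.27  0.8  -0.3 ]
```

Contact is gone at about 6 mm back, so the tray is held. I'll retreat and check in the pictures.

Emit:
{"method": "apply_moves", "body": {"commands": [[[0.01,0,0],0,1],[[0.03,0,0],0,1],[[0.03,0,0],0,1],[[0,0,-0.03],0,1],[[0,0,-0.05],0,1],[[0,0,-0.06],0,1],[[0.02,0,-0.05],0,1],[[0.03,0,0],0,1],[[0,0,0],0,1],[[0,0,0],0,1],[[0,0,0],0,1],[[0,0,0],0,1]]}}

```text
time_s: 21.62
tool_pos: [0.4431, 0.1804, 0.2337]
ee_rot: [0.1, 0.995, -0.0, -0.001]
ft_force: [0.1, -0.2, -0.3]
grip_width: 0.006
grip_force: 0.0
```

Run:
```python
from ov import *
to(.4,.2,.2)
grab('side','side3');grab('top','top3')
cv2.imwrite('pics/c6.png',np.hstack([crop('side3',270,165,100,100,4),crop('top3',225,180,100,100,4)]))
```

```text
t 21.62 pos [0.4431 0.1804 0.2337] toolx yaw 168.58 tilt [ 1.4e-03 -7.0e-04 -1.0e+00] shift [0.0461 0.0107 0.0338] F [ 0.07 -0.17 -0.34] w 0.006138167214004878 g 0.0
```

View pics/c6.png

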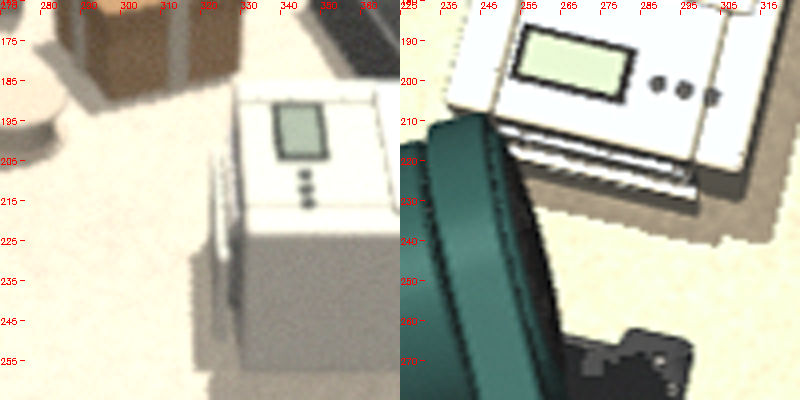

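Both views show the tray in and staying in by itself. The panel stands just before the front at about (323,225) in the side view and about (280,222) in the top view. The robot is clear of everything.

```bash
python3 -c "
from plant import ctrl
print(ctrl.sign_off())"
```

```text
the job is handed in; nothing more can be done
None
```

The dark cartridge is seated nose-in and flat in its pocket, the tray was pressed in gently (about 11 N peak reading) and stayed in on its own for the 1.5 s I watched, and the job was handed in at about 22 s.

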